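Stack the empty specimen tray on the tray of red-capped tubes

TASK

Take the empty stack-nest tray by its lift post, turn it half a turn and set it squarely on top of the tray of red-capped tubes, yellow end over plain end, so that it stands level on the rim instead of sinking in onto the caps; set it down before letting go, do not drop it. Leave the tray of blue-capped tubes where it is.

Things in the scene. Friction and masses are not known exactly. Their poses are not given: they have to be found in the camera images.
- tray_grip (a point): Grip point of the loose, empty green tray (0.18 to 0.35 kg): on the axis of the grey lift post at its centre, 112 mm above its underside. Post 22 mm square, sides along the tray's x and y (grip it either way), top 135 mm above the underside. z up, x along the tray to its yellow end. Size as red_tray. Under it two cross bars, 16 mm wide, 128 long, 8 high, at x = +58 and -22 mm, are its feet.
- tray_mark (a point): Mark of the empty tray: middle of its yellow end rim, at x = +81 mm, level with the rim, 80 mm above its underside. At the start the yellow ends of all trays point roughly away from the robot, so the trays stand roughly the same way round.
- red_tray: Loose green tray of red-capped tubes (0.9 kg), no post: 172 x 128 mm over the rim, 80 high, caps 23 mm below the rim. Origin: centre of its underside; x to its yellow end. Long rims 15 mm wide, with notches 24 wide, 35 deep at x = +58 and -22 mm: a tray set on the same way round sinks in; turned half a turn (x axes opposite) its bars stand on the rims, its underside 80 mm above this one's.
- blue_tray: Bystander: the same tray with blue-capped tubes (0.9 kg), origin and axes as for the red one, to be left alone. A wash bottle (220 mm high) and a scanner on a stand (160 mm high) stand farther out, about 0.8 m from the base.
Things that resemble listed ones, but are neither listed nor needed, are in the scene too. What is shaped like the part that bears tray_grip but purple is not meant.

How it is judged:
On the way:
1. the empty tray, turned, is set down on the red tray's rim while still held (not dropped) (horizontal distance between tray_grip and red_tray below 0.016 m and x of tray_mark in the frame of red_tray below -0.055 m and angle between the x axis of tray_grip and the x axis of red_tray, either way round below 0.21 rad and z of tray_grip in the frame of red_tray between 0.184 and 0.204 m and contact force between the fingers and anything else above 0.5 N), for 0.1 s.
At the end, for the whole second after the job is handed in: The empty tray stands released and level (within 4.5 degrees) on the rim of the red-capped tray, its underside 80 mm (within 7 mm) above that tray's underside, centres within 16 mm of each other, long sides parallel within 12 degrees, its yellow end over the other's plain end (horizontal distance between tray_grip and red_tray below 0.016 m and x of tray_mark in the frame of red_tray below -0.055 m and angle between the x axis of tray_grip and the x axis of red_tray, either way round below 0.21 rad and z of tray_grip in the frame of red_tray between 0.185 and 0.199 m and angle between each of tray_grip, red_tray's own z axis and vertical below 0.08 rad); the robot touches nothing.
It fails at once if the tray of blue-capped tubes is shifted by more than 30 mm (distance of blue_tray from where it was at the start of the episode above 0.03 m).
It also fails if it takes over 38 s, if anything falls off the work surface, if the arm or the gripper's body presses on something with over 40 N, if the wrist force passes 120 N, or if a joint passes its speed limit or range.

ROBOT

A 6-joint arm with a two-finger parallel gripper is mounted at the origin on the work surface. World frame = base frame: x ahead of the robot, y to its left, z up, the work surface at z = 0. Lengths are in m, angles in rad, forces in N, time in s.
With the tool pointing down it reaches from about 0.325 to 1 m from the base axis. Payload 5.1 kg.
Tool frame: the origin (TCP) lies at the very end of the fingers, on their centre line; the grasp point (between the pads) lies 19 mm behind it; z points along the fingers, y is the direction in which the jaws open and shut (so a half turn about z gives the same grasp; the last joint's range is limited). The gripper opens to 85 mm and grips with 20 to 120 N. Pads are 22 mm wide; open, the fingers measure 114 mm over their backs; the gripper's body (76 mm by 85 mm) begins 54 mm behind the grasp point. The pads swing forward as they close: fully open they stand 13 mm farther back than shut.
Start: joints at [-0.083, 0.124, 1.65, -0, 1.367, -0.083], TCP at [0.65, -0, 0.231] pointing down, gripper open.
Joint ranges: [-2.61, 2.61], [-1.02, 2.33], [0.03, 2.71], [-1.35, 4.49], [0.32, 2.68], [-2.91, 2.91]. Speed limits (rad/s): [2.57, 2.57, 3.14, 3.14, 3.14, 3.14].

INTERFACE

Orientations are given as a rotation vector (axis times angle).
In Python, from workcell import manip, read_camera, workorder, models gives the robot as it stands.
- The arm moves only by the tool servo_tool, never from a script. Its argument "deltas" is a list that holds one entry, the list of rows, each a list of 5 numbers: the shift along the tool's x, y, z in mm, then the turn about the tool's z in rad, then the finger opening in mm, from 0 to 85.4. A call has exactly 5 rows; each row shifts and turns the commanded pose from where the row before left it, along the tool's axes as they then stand; what a row does not reach is not made up. A row lasts 1/8 s, in which the tool goes at most 62.5 mm and 10.7 degrees, less where a joint would pass 70% of its speed; a pose out of reach is approached as far as the arm can. A call with a gripper value outside its range is refused whole. The fingers move at their own pace and stop on an object; "grip_force" is the grip in N (left out, the last holds). Time passes only in rows, so rows that do not move let the fingers close, or fill a call up. It gives the time, the measured TCP pose, the force and the opening at its end, in the units of the state.
- manip.sense(): the state, without advancing time (a new reading comes with each control period).
- read_camera(name): name is "scene" or "side" or "wrist"; returns a dict with "pixels" (480x640x3 uint8, blue, green, red), "z_map" (480x640 float32, m along the optical axis (not along the pixel's ray), 0 where there is no reading), "mtx" (3x3 intrinsics, pixels), "origin" and "attitude" of the camera in the world. Camera axes: x right, y down, z forward; pixel columns grow to the right and rows downward; lengths in m; the calibration is good to about 2 mm. A picture is of the moment at which its call begins.
- workorder.finish_job(): hands the job in, once; it reports no verdict.
Trained networks look in a picture, given as the dict that the camera call returned (one of the last four; its "shot" number tells which), for a name from the list of things; names that differ only in an ending like _2 or _b are one class to them, and where a whole thing is asked for, a point or a joint stands for the part that bears it (a point fixed in the world has none). Each returns a list of dicts, best first, with "score" (0 to 1); they miss things now and then, are a little off and sometimes report something else, mostly with a low value. They report only what shows in the picture. A call takes as long as a camera call. They do not tell look-alikes from the thing itself.
- models.spot_in(query, picture): "xyz" ([x, y, z] in m, in world coordinates, good to about 4 mm: the middle of the surface that is visible of it).
- models.mark_of(query, picture): "xyz" ([x, y, z] in m, in world coordinates, good to about 4 mm: a listed point, or the origin of a listed thing).
The state is a dict: "time": time; "qpos": joint angles; "joint_velocities": joint speeds; "joint_torque": joint torques, N m; "tcp_pos": TCP position; "ee_rot": TCP orientation; "ft_force": force on the tool from outside, world axes, zero at the start; "wrist_torque": the same for the moment, N m; "gripper_width": finger opening in m.
Only numpy, scipy, OpenCV 4.12 (cv2) and the standard library are available. Lean on these libraries where they do the work, as an engineer would, in place of code of your own. Each camera call takes 0.05 s, during which the arm holds its last target.

## Working session

There is one attempt and no reset: what is moved stays moved. The work goes in short steps, Python scripts to look and compute and a tool call to move; the robot and the scene stay as the last step left them, time stands still between calls to the robot, and variables do not carry over. Pictures are saved under pics/ and viewed, and the job is handed in when it is done.

Besides the shell and the picture viewer there is one more tool, called after ">>>" as name(argument=value, ...), one argument or row to a line, values as JSON. servo_tool: Moves the arm, as the interface text tells. Its arguments: {"type":"object","properties":{"deltas":{"type":"array"},"grip_force":{"type":"number"}},"required":["deltas"]}

```bash
mkdir -p pics; ls; cat > h.py <<'E'
import numpy as np,cv2
from scipy.spatial.transform import Rotation as R
from workcell import manip, read_camera, workorder, models
def rot(a):
    a=np.array(a,float)
    if a.shape==(3,3): return a
    return R.from_rotvec(a.ravel()).as_matrix() if a.size==3 else R.from_quat(a.ravel()).as_matrix()
def cloud(p):
    z=p["z_map"];K=p["mtx"];v,u=np.mgrid[:480,:640]
    c=np.stack([(u-K[0][2])/K[0][0]*z,(v-K[1][2])/K[1][1]*z,z],-1)
    return c@rot(p["attitude"]).T+np.array(p["origin"])
E
python3 - <<'E'
from h import *
s=manip.sense();print(s)
for n in ["scene","side"]:
    p=read_camera(n);cv2.imwrite(f"pics/{n}0.png",p["pixels"]);print(n,p["origin"],p["attitude"])
    np.savez(f"{n}0.npz",c=cloud(p),px=p["pixels"])
    for q in ["tray_grip","tray_mark","red_tray","blue_tray"]:
        for d in models.mark_of(q,p)[:4]: print(q,d)
E
```

```text
pics
{'time': 0.0, 'qpos': array([-8.25753488e-02,  1.24504704e-01,  1.65171931e+00,  3.92105417e-06,
        1.36746673e+00, -8.25939270e-02]), 'joint_velocities': array([ 0.00118446,  0.00139461, -0.0003675 ,  0.00186047, -0.00268419,
       -0.00088876]), 'joint_torque': array([ 3.96925461e-04, -4.23608243e+01, -3.65454090e+01,  2.94756808e-05,
        6.89593100e-03,  2.82237529e-06]), 'tcp_pos': array([6.49378303e-01, 3.94711726e-05, 2.30026482e-01]), 'ee_rot': array([-2.22028746e+00, -2.22032694e+00,  2.12452554e-03]), 'ft_force': array([ 0.3988343 , -0.07373266, -0.34924317]), 'wrist_torque': array([0.0314465 , 0.05144314, 0.05373375]), 'gripper_width': 0.08542545055368624}
scene [ 1.17044864 -0.33402081  1.03624999] [-2.01079884 -1.597963    0.57030283]
tray_grip {'xyz': [0.4973, -0.2754, 0.1125], 'score': 0.87}
tray_grip {'xyz': [0.5289, -0.6637, 0.1108], 'score': 0.85}
tray_grip {'xyz': [0.2953, -0.4175, 0.1121], 'score': 0.72}
tray_mark {'xyz': [0.5027, -0.5883, 0.0816], 'score': 0.91}
tray_mark {'xyz': [0.3725, -0.4351, 0.0765], 'score': 0.74}
tray_mark {'xyz': [0.5796, -0.2875, 0.0771], 'score': 0.58}
red_tray {'xyz': [0.5726, 0.2646, 0.0005], 'score': 0.66}
blue_tray {'xyz': [0.5485, -0.0148, -0.0003], 'score': 0.68}
side [ 0.07955768 -0.99100824  1.03737099] [-2.32082675  0.55104944 -0.21039399]
tray_grip {'xyz': [0.3141, 0.1695, 0.1108], 'score': 0.86}
tray_grip {'xyz': [0.4949, -0.2757, 0.1141], 'score': 0.67}
tray_grip {'xyz': [0.2957, -0.4193, 0.1111], 'score': 0.65}
tray_grip {'xyz': [0.5251, -0.6636, 0.1146], 'score': 0.59}
tray_mark {'xyz': [0.3767, -0.4395, 0.0799], 'score': 0.92}
tray_mark {'xyz': [0.4984, -0.5882, 0.0761], 'score': 0.78}
tray_mark {'xyz': [0.5803, -0.2942, 0.0728], 'score': 0.65}
tray_mark {'xyz': [0.2715, 0.2309, 0.0796], 'score': 0.55}
red_tray {'xyz': [0.5749, 0.2661, 0.0011], 'score': 0.91}
blue_tray {'xyz': [0.5488, -0.012, 0.0033], 'score': 0.57}
```

View pics/scene0.png

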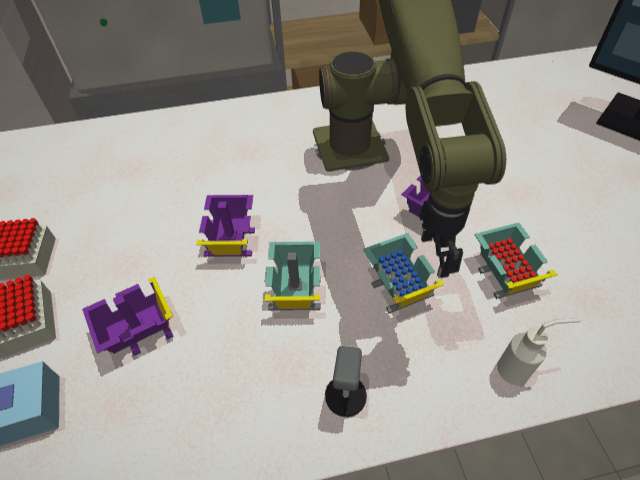

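View pics/side0.png

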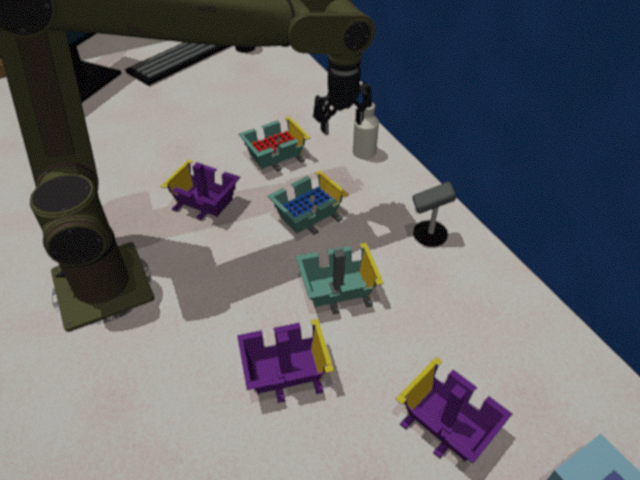

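The scene view shows the green empty tray with its grey post at about (292,270), the blue tray at (400,270) and the red tray at (515,258). The purple trays are decoys. Next I'll get the yaws from depth.

```bash
cat > fit.py <<'E'
from h import *
def rimfit(c,px,ctr,zlo=.072,zhi=.088,r=.13):
    hsv=cv2.cvtColor(px,cv2.COLOR_BGR2HSV)
    xy=c[...,:2]-np.array(ctr); m=(np.hypot(xy[...,0],xy[...,1])<r)&(c[...,2]>zlo)&(c[...,2]<zhi)
    H,S=hsv[...,0],hsv[...,1]
    g=(H>60)&(H<100)&(S>50); y=(H>20)&(H<35)&(S>150)
    P=c[m&(g|y)][:,:2].astype(np.float32); Y=c[m&y][:,:2]
    rect=cv2.minAreaRect(P)
    # yaw by fitting yellow line
    return rect,len(P),P,Y
if __name__=="__main__":
    for n in ["scene0","side0"]:
        f=np.load(n+".npz");c,px=f["c"],f["px"]
        for nm,ctr in [("empty",(.496,-.2755)),("red",(.574,.265)),("blue",(.5487,-.0134))]:
            rect,k,P,Y=rimfit(c,px,ctr)
            d=Y-Y.mean(0);w,v=np.linalg.eigh(d.T@d);e=v[:,1]; yaw=np.arctan2(e[1],e[0])-np.pi/2
            yaw=(yaw+np.pi/2)%np.pi-np.pi/2
            print(n,nm,k,np.round(rect[0],4),np.round(rect[1],4),round(rect[2],1),"ymean",Y.mean(0).round(4),len(Y),"yaw",round(np.degrees(yaw),1), "dir",np.degrees(np.arctan2(*(Y.mean(0)-ctr)[::-1])).round(1))
        # post top
        m=(np.hypot(c[...,0]-.496,c[...,1]+.2755)<.04)&(c[...,2]>.125)
        q=c[m];print("post",len(q),q[:,:2].min(0),q[:,:2].max(0),q[:,2].max(), cv2.minAreaRect(q[q[:,2]>.131][:,:2].astype(np.float32)))
E
python3 fit.py
```

```text
scene0 empty 933 [ 0.4975 -0.2729] [0.1269 0.1759] 77.6 ymean [ 0.5768 -0.2912] 237 yaw -12.8 dir -11.0
scene0 red 920 [0.5763 0.2656] [0.1742 0.132 ] 4.2 ymean [0.6569 0.2692] 235 yaw 4.5 dir 2.9
scene0 blue 923 [ 0.549  -0.0132] [0.1747 0.1292] 10.5 ymean [ 0.6285 -0.0019] 244 yaw 10.7 dir 8.2
post 94 [ 0.48585803 -0.28489979] [ 0.51071039 -0.26068469] 0.13877448584755914 ((0.4992729127407074, -0.2728082537651062), (0.02121882140636444, 0.02499021217226982), 79.13328552246094)
side0 empty 878 [ 0.4948 -0.2748] [0.1304 0.1707] 77.8 ymean [ 0.5712 -0.2946] 206 yaw -13.0 dir -14.2
side0 red 432 [0.5721 0.2621] [0.1737 0.1315] 4.6 ymean [0.6507 0.2641] 99 yaw 3.3 dir -0.7
side0 blue 625 [ 0.5437 -0.0171] [0.1731 0.1304] 11.4 ymean [ 0.6226 -0.0045] 144 yaw 10.2 dir 6.9
post 105 [ 0.48272387 -0.28668488] [ 0.50729097 -0.26166364] 0.13943028779618094 ((0.49539896845817566, -0.2732766568660736), (0.024358609691262245, 0.023068781942129135), 81.50342559814453)
```

>>> servo_tool(
  deltas=[
    [[-40, -22, 0, 0, 85], [-55, -30, 0, 0, 85], [-55, -30, 0, 0, 85], [-55, -30, 0, 0, 85], [-45, -27, 0, 0, 85]],
  ],
)

```text
time: 1.12
tcp_pos: [0.51, -0.2514, 0.2316]
ee_rot: [2.222, 2.22, 0.0]
ft_force: [1.1, 0.9, -1.1]
gripper_width: 0.0851
```

>>> servo_tool(
  deltas=[
    [[-24, -14, 0, 0, 85], [0, 0, 0, 0.175, 85], [0, 0, 0, 0.18, 85], [0, 0, 0, 0.18, 85], [0, 0, 0, 0.18, 85]],
  ],
)

```text
time: 1.75
tcp_pos: [0.4972, -0.2737, 0.2314]
ee_rot: [2.862, 1.295, 0.0]
ft_force: [-0.1, -0.8, 0.1]
gripper_width: 0.0851
```

>>> servo_tool(
  deltas=[
    [[0, 0, 0, 0.18, 85], [0, 0, 0, 0.18, 85], [0, 0, 0, 0.18, 85], [0, 0, 0, 0.18, 85], [0, 0, 0, 0.18, 85]],
  ],
)

```text
time: 2.38
tcp_pos: [0.4972, -0.2737, 0.2315]
ee_rot: [3.14, -0.079, 0.0]
ft_force: [-0.8, -0.3, 0.1]
gripper_width: 0.0848
```

>>> servo_tool(
  deltas=[
    [[0, 0, 0, 0.177, 85], [0, 0, 0, 0, 85], [0, 0, 0, 0, 85], [0, 0, 0, 0, 85], [0, 0, 0, 0, 85]],
  ],
)

```text
time: 3.0
tcp_pos: [0.4972, -0.2736, 0.2313]
ee_rot: [3.122, -0.346, 0.0]
ft_force: [0.1, 0.1, 0.4]
gripper_width: 0.0854
```

```bash
python3 - <<'E'
from h import *
print(manip.sense()["qpos"].round(3))
p=read_camera("wrist");cv2.imwrite("pics/wrist1.png",p["pixels"])
c=cloud(p)
m=(np.hypot(c[...,0]-.496,c[...,1]+.274)<.045)&(c[...,2]>.125)&(c[...,2]<.15)
print(m.sum(),c[m][:,2].mean() if m.any() else 0, cv2.minAreaRect(c[m][:,:2].astype(np.float32)) if m.any() else 0)
from fit import rimfit
r,k,P,Y=rimfit(c,p["pixels"],(.496,-.274));print(r,k)
for q in ["tray_grip","tray_mark"]: print(q,models.mark_of(q,p)[:2])
E
```

```text
[-0.598 -0.058  1.836 -0.     1.363  1.194]
1419 0.1348920110377395 ((0.4978974759578705, -0.2735655903816223), (0.021702922880649567, 0.0219587292522192), 77.32925415039062)
((0.49749720096588135, -0.27322453260421753), (0.12783372402191162, 0.17152155935764313), 77.39097595214844) 12582
tray_grip [{'xyz': [0.4978, -0.2734, 0.1157], 'score': 0.78}]
tray_mark [{'xyz': [0.5752, -0.2921, 0.0802], 'score': 0.89}, {'xyz': [0.3763, -0.4349, 0.081], 'score': 0.79}]
```

View pics/wrist1.png

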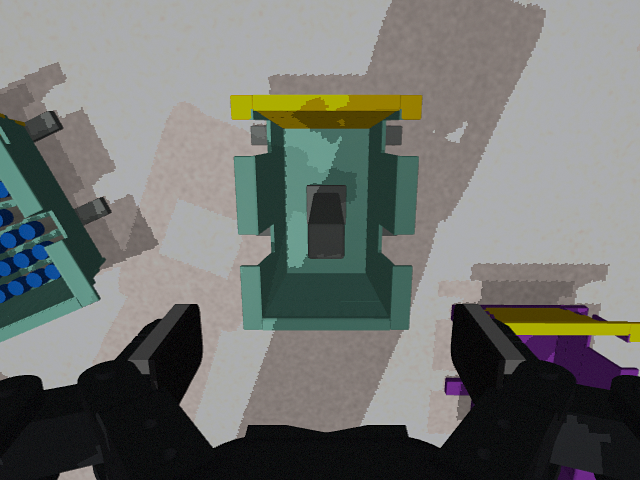

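The wrist view shows the post centred at about (327,220) px. Depth puts it within 1 mm of the TCP and aligned with the jaws, so I'll go down and grip.

>>> servo_tool(
  deltas=[
    [[0, 0, 30, 0, 85], [0, 0, 45, 0, 85], [0, 0, 35, 0, 85], [0, 0, 20, 0, 85], [0, 0, 6, 0, 85]],
  ],
  grip_force=70,
)

```text
time: 3.78
tcp_pos: [0.4968, -0.2734, 0.0943]
ee_rot: [-3.122, 0.347, 0.002]
ft_force: [-0.0, 0.3, -0.9]
gripper_width: 0.0848
```

>>> servo_tool(
  deltas=[
    [[0, 0, 0, 0, 50], [0, 0, 0, 0, 10], [0, 0, 0, 0, 10], [0, 0, 0, 0, 10], [0, 0, 0, 0, 10]],
  ],
)

```text
time: 4.4
tcp_pos: [0.4978, -0.2737, 0.0964]
ee_rot: [3.122, -0.347, 0.002]
ft_force: [-0.4, 2.2, 4.3]
gripper_width: 0.0211
```

>>> servo_tool(
  deltas=[
    [[0, 0, 0, 0, 10], [0, 0, 0, 0, 10], [0, 0, 0, 0, 10], [0, 0, 0, 0, 10], [0, 0, -5, 0, 10]],
  ],
)

```text
time: 5.03
tcp_pos: [0.4963, -0.2732, 0.0992]
ee_rot: [-3.122, 0.346, 0.003]
ft_force: [0.1, 0.0, -3.3]
gripper_width: 0.0212
```

Gripped at 21 mm, so now I'll lift.

>>> servo_tool(
  deltas=[
    [[0, 0, -15, 0, 10], [0, 0, -30, 0, 10], [0, 0, -40, 0, 10], [0, 0, -40, 0, 10], [0, 0, -25, 0, 10]],
  ],
)

```text
time: 5.65
tcp_pos: [0.4975, -0.274, 0.2533]
ee_rot: [3.121, -0.347, 0.004]
ft_force: [-0.3, -0.3, -2.8]
gripper_width: 0.0214
```

```bash
python3 - <<'E'
from h import *
p=read_camera("wrist");cv2.imwrite("pics/wrist2.png",p["pixels"])
s=manip.sense();print(s["tcp_pos"],s["ee_rot"],s["ft_force"],s["wrist_torque"],s["qpos"])
c=cloud(p)
from fit import rimfit
h=s["tcp_pos"][2]-.0955
r,k,P,Y=rimfit(c,p["pixels"],s["tcp_pos"][:2],.07+h,.09+h);print(h,r,k)
E
```

```text
[ 0.49870596 -0.27483778  0.25694283] [ 3.11833859 -0.34649419  0.01123218] [ 0.67427336 -0.32307886  0.18792076] [0.00681287 0.05599686 0.03310457] [-5.97851447e-01 -7.37008365e-02  1.80851221e+00 -2.23774220e-04
  1.39856191e+00  1.19430445e+00]
0.16144283058774886 ((0.4985801577568054, -0.2744864821434021), (0.1281612068414688, 0.16899488866329193), 77.37266540527344) 24358
```

View pics/wrist2.png

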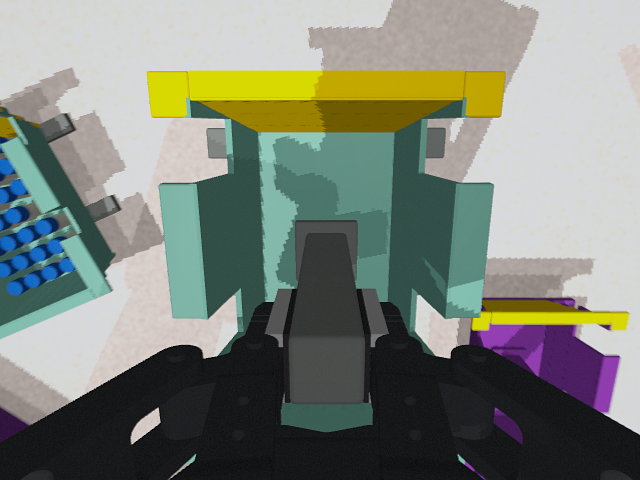

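>>> servo_tool(
  deltas=[
    [[0, 0, 0, -0.1, 10], [0, 0, 0, -0.15, 10], [0, 0, 0, -0.17, 10], [0, 0, 0, -0.17, 10], [0, 0, 0, -0.17, 10]],
  ],
)

```text
time: 6.32
tcp_pos: [0.4967, -0.2734, 0.2493]
ee_rot: [-3.025, -0.844, 0.002]
ft_force: [0.2, 0.2, -3.4]
gripper_width: 0.0212
```

>>> servo_tool(
  deltas=[
    [[0, 0, 0, -0.17, 10], [0, 0, 0, -0.17, 10], [0, 0, 0, -0.17, 10], [0, 0, 0, -0.17, 10], [0, 0, 0, -0.17, 10]],
  ],
)

```text
time: 6.95
tcp_pos: [0.4967, -0.2735, 0.2493]
ee_rot: [-2.407, -2.016, 0.001]
ft_force: [-0.6, -0.4, -3.2]
gripper_width: 0.0211
```

>>> servo_tool(
  deltas=[
    [[0, 0, 0, -0.17, 10], [0, 0, 0, -0.17, 10], [0, 0, 0, -0.17, 10], [0, 0, 0, -0.17, 10], [0, 0, 0, -0.17, 10]],
  ],
)

```text
time: 7.58
tcp_pos: [0.4967, -0.2735, 0.2493]
ee_rot: [-1.362, -2.829, -0.0]
ft_force: [0.5, 0.3, -3.0]
gripper_width: 0.0213
```

>>> servo_tool(
  deltas=[
    [[0, 0, 0, -0.17, 10], [0, 0, 0, -0.17, 10], [0, 0, 0, -0.17, 10], [0, 0, 0, -0.17, 10], [0, 0, 0, -0.1, 10]],
  ],
)

```text
time: 8.2
tcp_pos: [0.4967, -0.2735, 0.2493]
ee_rot: [-0.187, -3.135, -0.001]
ft_force: [0.5, -1.0, -3.4]
gripper_width: 0.021
```

>>> servo_tool(
  deltas=[
    [[0, 0, 0, -0.07, 10], [0, 0, 0, -0.04, 10], [0, 0, 0, 0, 10], [0, 0, 0, 0, 10], [0, 0, 0, 0, 10]],
  ],
)

```text
time: 8.82
tcp_pos: [0.4971, -0.2736, 0.2501]
ee_rot: [-0.021, -3.141, -0.0]
ft_force: [-0.3, 0.1, -4.0]
gripper_width: 0.0209
```

```bash
python3 - <<'E'
from h import *
from fit import rimfit
s=manip.sense();print(s["tcp_pos"],s["ee_rot"],s["ft_force"],s["qpos"].round(3), s["gripper_width"])
print("yaw tool x",np.degrees(2*np.arctan2(s["ee_rot"][1],s["ee_rot"][0])))
for n in ["scene","side"]:
    p=read_camera(n);cv2.imwrite(f"pics/{n}3.png",p["pixels"]);c=cloud(p)
    for nm,ctr in [("red",(.574,.265)),("blue",(.5487,-.0134))]:
        r,k,P,Y=rimfit(c,p["pixels"],ctr);print(n,nm,np.round(r[0],4),np.round(r[1],4),round(r[2],2),k)
    m=(c[...,2]>.14)&(c[...,0]>.6)&(c[...,2]<.26)
    q=c[m]; print("tall",[ (g[:,:2].min(0).round(3),g[:,:2].max(0).round(3)) for g in (q[q[:,1]>.1],q[q[:,1]<.1]) if len(g)])
E
```

```text
[ 0.49710181 -0.27359713  0.25011623] [-2.06158875e-02 -3.14122525e+00 -2.73487734e-04] [-0.31195046  0.11653864 -4.04845797] [-0.598 -0.069  1.816 -0.     1.395 -2.155] 0.020936278349508643
yaw tool x -180.75205455843064
scene red [0.5767 0.266 ] [0.1743 0.131 ] 4.13 931
scene blue [ 0.5479 -0.0135] [0.1748 0.129 ] 10.59 938
tall [(array([0.714, 0.142]), array([0.846, 0.237])), (array([ 0.768, -0.251]), array([ 0.845, -0.191]))]
side red [0.5725 0.2624] [0.1727 0.1299] 4.57 400
side blue [ 0.5449 -0.0163] [0.1717 0.1261] 11.98 392
tall [(array([0.726, 0.1  ]), array([1.287, 0.963])), (array([ 0.758, -0.395]), array([1.287, 0.1  ]))]
```

>>> servo_tool(
  deltas=[
    [[0, 0, 0, -0.088, 10], [-4.5, 20, 0, 0, 10], [-9, 40, 0, 0, 10], [-11.2, 50, 0, 0, 10], [-11.2, 50, 0, 0, 10]],
  ],
)

```text
time: 9.55
tcp_pos: [0.5209, -0.109, 0.2504]
ee_rot: [-0.116, 3.139, 0.001]
ft_force: [-0.0, 0.3, -3.1]
gripper_width: 0.0215
```

>>> servo_tool(
  deltas=[
    [[-11.2, 50, 0, 0, 10], [-11.2, 50, 0, 0, 10], [-11.2, 50, 0, 0, 10], [-11.2, 50, 0, 0, 10], [-11.2, 50, 0, 0, 10]],
  ],
)

```text
time: 10.18
tcp_pos: [0.5575, 0.1448, 0.2506]
ee_rot: [-0.117, 3.139, 0.001]
ft_force: [0.6, -0.8, -2.5]
gripper_width: 0.0212
```

>>> servo_tool(
  deltas=[
    [[-11.2, 50, 0, 0, 10], [-10, 45, 0, 0, 10], [-6, 26, 0, 0, 10], [0, 0, 0, 0, 10], [0, 0, 0, 0, 10]],
  ],
)

```text
time: 10.8
tcp_pos: [0.5755, 0.2649, 0.2501]
ee_rot: [0.118, -3.139, 0.001]
ft_force: [0.6, -1.3, -3.0]
gripper_width: 0.0212
```

```bash
cat > chk.py <<'E'
from h import *
from fit import rimfit
import sys
t=sys.argv[1]; zt=float(sys.argv[2])
s=manip.sense();print(s["tcp_pos"],s["ee_rot"],s["ft_force"],s["qpos"].round(3), s["gripper_width"])
print("yaw tool x",np.degrees(2*np.arctan2(s["ee_rot"][1],s["ee_rot"][0]))%360)
h=s["tcp_pos"][2]-.0955 if zt==0 else zt
for n in ["scene","side","wrist"]:
    p=read_camera(n);cv2.imwrite(f"pics/{n}{t}.png",p["pixels"]);c=cloud(p);np.savez(f"{n}{t}.npz",c=c,px=p["pixels"])
    for nm,ctr,a in [("red",(.574,.265),0),("empty",s["tcp_pos"][:2],h),("blue",(.5487,-.0134),0)]:
        try:
            r,k,P,Y=rimfit(c,p["pixels"],ctr,.072+a,.088+a);print(n,nm,np.round(r[0],4),np.round(r[1],4),round(r[2],2),k,Y.mean(0).round(4) if len(Y) else None)
        except Exception as e: print(n,nm,"none")
E
python3 chk.py 4 0
```

```text
[0.57548017 0.26489452 0.25013803] [ 1.17926127e-01 -3.13874346e+00  7.73980429e-04] [ 0.63932088 -1.32232901 -3.04282725] [ 0.347  0.078  1.668 -0.     1.396 -1.299] 0.021223071163052554
yaw tool x 184.3033098842967
scene red [0.5764 0.2663] [0.1769 0.1315] 4.99 666 [0.657  0.2693]
scene empty [0.5766 0.2644] [0.1752 0.1309] 4.99 944 [0.5001 0.2374]
scene blue [ 0.5488 -0.0137] [0.174  0.1294] 10.55 948 [ 0.6284 -0.0015]
side red [0.5719 0.263 ] [0.1743 0.1312] 3.76 372 [0.6508 0.2575]
side empty [0.5723 0.2613] [0.1708 0.133 ] 5.23 463 [0.4938 0.2465]
side blue [ 0.5449 -0.0174] [0.1739 0.127 ] 10.51 643 [ 0.6228 -0.0019]
wrist red [0. 0.] [0. 0.] 0.0 0 None
wrist empty [0.5754 0.264 ] [0.1693 0.1281] 4.45 25201 [0.4971 0.2579]
wrist blue [0.5421 0.0227] [0.1713 0.0577] 10.02 3984 [0.6188 0.0401]
```

In both cameras the held tray and the red tray line up within 2 mm, so I'll shift 1.5 mm in y and descend.

>>> servo_tool(
  deltas=[
    [[0, 1.5, 10, 0, 10], [0, 0, 20, 0, 10], [0, 0, 20, 0, 10], [0, 0, 12, 0, 10], [0, 0, 4, 0, 10]],
  ],
)

```text
time: 11.58
tcp_pos: [0.5752, 0.266, 0.1823]
ee_rot: [0.118, -3.137, 0.001]
ft_force: [0.9, -0.7, -2.5]
gripper_width: 0.0211
```

>>> servo_tool(
  deltas=[
    [[0, 0, 1, 0, 10], [0, 0, 1, 0, 10], [0, 0, 1, 0, 10], [0, 0, 0, 0, 10], [0, 0, 0, 0, 10]],
  ],
)

```text
time: 12.2
tcp_pos: [0.576, 0.2663, 0.1815]
ee_rot: [-0.118, 3.139, 0.0]
ft_force: [-0.8, 1.0, -3.4]
gripper_width: 0.021
```

```bash
python3 chk.py 5 0
```

```text
[0.57604685 0.266331   0.18153875] [-1.18048537e-01  3.13906250e+00  1.75533167e-04] [-0.80517911  0.97594794 -3.38947865] [ 0.349  0.125  1.734  0.     1.282 -1.297] 0.02098665826904051
yaw tool x 184.3073351929435
scene red [0.5775 0.2664] [0.1726 0.1325] 2.91 438 [0.6569 0.2693]
scene empty [0.5779 0.2658] [0.1739 0.1307] 4.02 867 [0.5007 0.2369]
scene blue [ 0.548  -0.0138] [0.175  0.1286] 10.84 947 [ 0.6283 -0.0013]
side red [0.572  0.2596] [0.1721 0.1249] 2.27 240 [0.6526 0.2282]
side empty [0.5729 0.2628] [0.173  0.1325] 5.08 437 [0.4946 0.2463]
side blue [ 0.5453 -0.017 ] [0.1735 0.1317] 10.05 656 [ 0.6226 -0.0021]
wrist red [0.5642 0.2659] [0.115  0.1278] 4.34 843 None
wrist empty [0.5758 0.2661] [0.1693 0.1282] 4.41 25052 [0.4973 0.26  ]
wrist blue [0. 0.] [0. 0.] 0.0 0 None
```

>>> servo_tool(
  deltas=[
    [[0, 0, 1, 0, 10], [0, 0, 1, 0, 10], [0, 0, 1, 0, 10], [0, 0, 0, 0, 10], [0, 0, 0, 0, 10]],
  ],
)

```text
time: 12.98
tcp_pos: [0.576, 0.2663, 0.1784]
ee_rot: [-0.118, 3.139, 0.0]
ft_force: [1.2, 0.3, -3.2]
gripper_width: 0.0213
```

>>> servo_tool(
  deltas=[
    [[0, 0, 1, 0, 10], [0, 0, 1, 0, 10], [0, 0, 0.5, 0, 10], [0, 0, 0, 0, 10], [0, 0, 0, 0, 10]],
  ],
)

```text
time: 13.6
tcp_pos: [0.5762, 0.2663, 0.1765]
ee_rot: [-0.118, 3.139, 0.0]
ft_force: [-0.6, -1.4, 1.5]
gripper_width: 0.0213
```

>>> servo_tool(
  deltas=[
    [[0, 0, 0.5, 0, 10], [0, 0, 0, 0, 10], [0, 0, 0, 0, 10], [0, 0, 0, 0, 10], [0, 0, 0, 0, 10]],
  ],
)

```text
time: 14.22
tcp_pos: [0.5763, 0.2663, 0.1764]
ee_rot: [-0.118, 3.138, 0.0]
ft_force: [-1.9, -1.3, 4.7]
gripper_width: 0.0212
```

```bash
python3 chk.py 6 0.08
```

```text
[0.57632508 0.26632258 0.17644035] [-1.18024270e-01  3.13833155e+00  2.55411957e-04] [-1.89772759 -1.34981484  4.7290533 ] [ 0.348  0.13   1.738 -0.     1.273 -1.298] 0.02120402154171443
yaw tool x 184.30745264574682
scene red [0.5767 0.2654] [0.1729 0.1276] 4.45 434 [0.657  0.2688]
scene empty [0.5777 0.2661] [0.1752 0.1298] 4.29 865 [0.501  0.2371]
scene blue [ 0.548 -0.014] [0.1756 0.1291] 10.29 949 [ 0.6285 -0.0019]
side red [0.5709 0.2602] [0.1701 0.1227] 3.92 233 [0.6397 0.2305]
side empty [0.5723 0.2638] [0.1721 0.131 ] 5.85 454 [0.4944 0.2461]
side blue [ 0.5455 -0.0165] [0.1741 0.1308] 11.34 658 [ 0.6225 -0.0023]
wrist red [0.5641 0.2657] [0.1152 0.1279] 4.17 1050 None
wrist empty [0.5757 0.2661] [0.1691 0.1283] 4.37 25867 [0.4975 0.2601]
wrist blue [0. 0.] [0. 0.] 0.0 0 None
```

View pics/scene6.png

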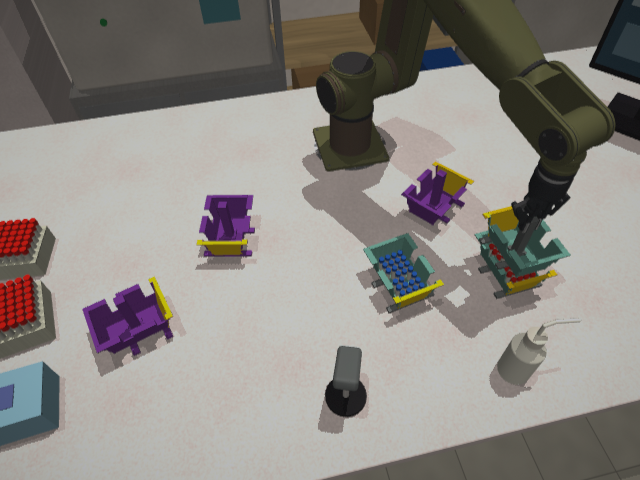

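View pics/wrist6.png

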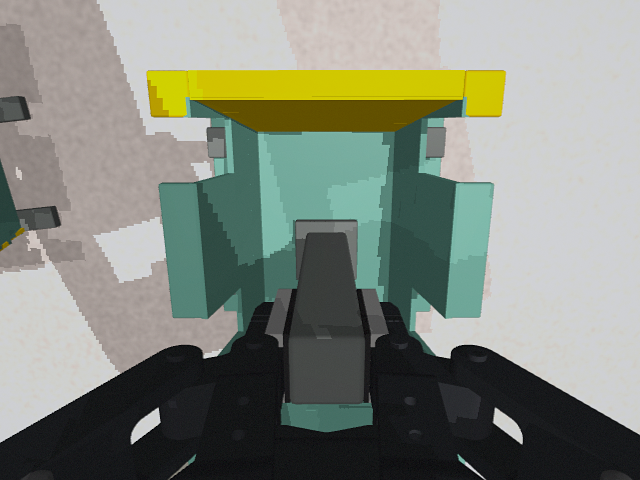

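The scene view shows the tray seated at about (522,240), with its yellow end toward the robot, over the red tray's plain end. The force flipped from −3.3 to +4.7 N at TCP z 0.176, which matches standing on the rim. I'll release and retreat straight up.

>>> servo_tool(
  deltas=[
    [[0, 0, 0, 0, 26], [0, 0, 0, 0, 40], [0, 0, 0, 0, 60], [0, 0, 0, 0, 60], [0, 0, 0, 0, 60]],
  ],
)

```text
time: 15.0
tcp_pos: [0.5759, 0.2663, 0.1752]
ee_rot: [0.118, -3.139, 0.0]
ft_force: [-0.0, -0.7, -0.5]
gripper_width: 0.0601
```

>>> servo_tool(
  deltas=[
    [[0, 0, -10, 0, 60], [0, 0, -25, 0, 60], [0, 0, -35, 0, 60], [0, 0, -30, 0, 60], [0, 0, -15, 0, 60]],
  ],
)

```text
time: 15.62
tcp_pos: [0.5767, 0.2666, 0.2936]
ee_rot: [-0.118, 3.135, 0.002]
ft_force: [0.1, 0.2, -0.0]
gripper_width: 0.0598
```

>>> servo_tool(
  deltas=[
    [[0, 0, 0, 0, 60], [0, 0, 0, 0, 60], [0, 0, 0, 0, 60], [0, 0, 0, 0, 60], [0, 0, 0, 0, 60]],
  ],
)

```text
time: 16.25
tcp_pos: [0.5758, 0.2663, 0.2898]
ee_rot: [0.118, -3.139, 0.0]
ft_force: [-0.0, -0.3, 0.9]
gripper_width: 0.06
```

```bash
python3 chk.py 7 0.08; python3 - <<'E'
from h import *
f=np.load("wrist7.npz");c,px=f["c"],f["px"]
m=(np.hypot(c[...,0]-.576,c[...,1]-.266)<.035)&(c[...,2]>.2)&(c[...,2]<.23);q=c[m]
print("post top",len(q),np.median(q[:,2]),q[:,:2].mean(0))
m=(abs(c[...,2]-.16)<.012)&(np.hypot(c[...,0]-.576,c[...,1]-.266)<.12);q=c[m]
A=np.c_[q[:,:2]-[.576,.266],np.ones(len(q))];print("rim plane",np.linalg.lstsq(A,q[:,2],rcond=None)[0])
E
```

```text
[0.57581991 0.26626728 0.28976553] [ 1.18141591e-01 -3.13854411e+00  4.00176277e-04] [-0.03011124 -0.26917374  0.90972131] [ 0.349  0.061  1.62   0.     1.462 -1.298] 0.06003463739454804
yaw tool x 184.31143865909686
scene red [0.5769 0.2653] [0.175  0.1292] 4.54 440 [0.657  0.2688]
scene empty [0.578  0.2658] [0.1734 0.1302] 4.59 1008 [0.4997 0.2597]
scene blue [ 0.5487 -0.0132] [0.1745 0.1286] 10.22 944 [ 0.6286 -0.0019]
side red [0.5717 0.261 ] [0.1711 0.1257] 3.73 237 [0.6401 0.23  ]
side empty [0.5741 0.2612] [0.1735 0.1288] 5.62 462 [0.4946 0.246 ]
side blue [ 0.5454 -0.0167] [0.1726 0.1279] 11.0 654 [ 0.6232 -0.0047]
wrist red [0.564  0.2659] [0.1146 0.1274] 4.14 796 None
wrist empty [0.5777 0.2662] [0.1726 0.1279] 4.36 14130 [0.4977 0.2608]
wrist blue [0.5441 0.0086] [0.1725 0.0853] 10.18 4607 [0.6217 0.0264]
post top 1772 0.2154673149094019 [0.57543983 0.26617826]
rim plane [-0.00864175 -0.00020169  0.15916315]
```

View pics/side7.png

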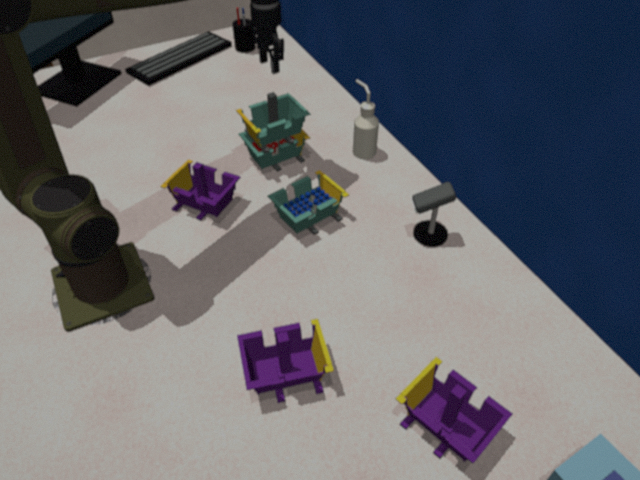

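The side view shows the tray standing on the red tray at about (273,130), clear of the gripper. The top of the post is at 0.2155 m (0.215 expected) and the rim is level to 0.5°, so I'll hand the job in.

```bash
python3 -c "
from workcell import workorder
print(workorder.finish_job())"
```

```text
the job is handed in; nothing more can be done
None
```

The empty tray now stands on the rim of the red-capped tray, turned half a turn, with its yellow end over the red tray's plain end. I handed the job in at about 16.5 s of the 38 s allowed. It returned no verdict.

I gripped the tray by its post and turned it while it was held high. I then lowered it until the vertical force went from −3.3 N to +4.7 N, opened the fingers and drew back straight up.

**Last checks after release:**
- **Height:** the post top is at 0.2155 m against an expected 0.215 m.
- **Level:** the rim is within about 0.5°.
- **Centres:** they agree within about 2.5 mm, and the long sides are parallel within about 2° by camera fits.
- **Blue tray:** it stayed where it was to within about 1 mm in the scene camera.
- **Gripper:** it is clear of the tray, with about 0 N at the wrist.

**Disagreement:** the scene and side cameras differ by 3 to 5 mm in absolute position, so I trusted the relative positions within each picture. The side and wrist fits of the red tray after placing cover only the part still visible. The wrist one puts it 14 mm off along x, which I set aside for that reason.

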